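# Clear the stacked drilling kit to its places

### The arm

A 6-joint arm with a two-finger parallel gripper is mounted at the origin on the work surface. World frame = base frame: x ahead of the robot, y to its left, z up, the work surface at z = 0. Lengths are in m, angles in rad, forces in N, time in s.
With the tool pointing down it reaches from about 0.3 to 0.85 m from the base axis. Payload 4.2 kg.
Tool frame: the origin (TCP) lies between the finger pads; the fingertips stand 11 mm ahead of it and the grasp point (between the pads) lies 8 mm behind it (finger_overhang is the z of the fingertips in the tool frame, in m); z points along the fingers, y is the line along which they close (so a half turn about z gives the same grasp; the last joint's range is limited). The gripper opens to 91 mm and grips with 3 to 60 N. Pads are 32 mm wide; open, the fingers measure 118 mm over their backs; the gripper's body (76 mm by 178 mm) begins 60 mm behind the grasp point.
Start: joints at [-1.362, 0.32, 1.565, -0, 1.257, -0.02], TCP at [0.13, -0.56, 0.225] pointing down, gripper open.
Joint ranges: [-3.11, 3.11], [-0.84, 2.01], [0.21, 2.61], [-1.34, 4.49], [0.05, 2.63], [-2.56, 2.56]. Speed limits (rad/s): [2.57, 2.57, 3.14, 3.14, 3.14, 3.14].

### API

Orientations are given as a unit quaternion [w, x, y, z].
In Python, from workcell import get_obs, camera, calibration, sign_off, finger_overhang gives the robot as it stands. The module is installed in compiled form; this text tells all that it offers.
- The arm moves only by the shell command python3 -m inch 'ROWS' [OPENING]. ROWS is a JSON object of lists of equal length, an entry for each row: "linear": the shift along the tool's x, y, z in mm, a list of three; "turn": the turn about the tool's z in degrees. A call has 1 to 12 rows; each row is the pose to reach, as a shift and turn from the pose commanded when the call began, along the tool's axes at that moment; what a row does not reach only later rows make up. A row lasts 1/12 s, in which the tool goes at most 41.7 mm and 7.16 degrees, less where a joint would pass 70% of its speed; a pose out of reach is approached as far as the arm can. A call with a gripper value outside its range is refused whole. OPENING is the opening, from 0 (shut) to 1 (fully open), set as the call begins (- or left out, the last holds). The fingers move at their own pace and stop on an object; the grip force is fixed at half the most. Time passes only in rows, so rows that repeat a pose let the fingers close. It gives the time, the measured TCP pose, the force, the opening and the grip force at its end, in the units of the state.
- get_obs(): the state, without advancing time (a new reading comes with each control period).
- camera(name): name is "side" or "top" or "wrist"; returns (picture, depth): 420x560x3 uint8, red, green, blue; 420x560 float32, m along the optical axis (not along the pixel's ray), 0 where there is no reading.
- calibration(name): a dict with "fx", "fy", "cx", "cy" (pixels), "R" (3x3) and "t" (3): a world point X has camera coordinates R X + t. Camera axes: x right, y down, z forward; pixel columns grow to the right and rows downward; lengths in m; the calibration is good to about 2 mm. The wrist camera is an equidistant fisheye: a pixel r from the principal point sees the ray r / f radians off the axis. A picture is of the moment at which its call begins: read the wrist's pose just before it. calibration takes no time and is no camera call; for the wrist camera it gives the pose at the moment of the call.
- sign_off(): hands the job in; it is judged then, once.
The state is a dict: "time_s": time; "joint_positions": joint angles; "joint_velocities": joint speeds; "joint_efforts": joint torques, N m; "tool_pos": TCP position; "eef_rot": TCP orientation; "wrist_force": force on the tool from outside, world axes, zero at the start; "torque": the same for the moment, N m; "finger_gap": finger opening in m; "grip_force": force on a finger pad.
Only numpy, scipy, OpenCV 4.12 (cv2) and the standard library are available. Lean on these libraries where they do the work, as an engineer would, in place of code of your own. Each camera call takes 0.05 s, during which the arm holds its last target. There are 200 camera calls.

### The job

Take the stack on the drilling bench apart from the top down, one thing at a time, and set each thing gently on its own place before starting on the next: the copper funnel upright and fully home in the hole of the wooden stand, the salt cellar upright and wholly on the round cork pad, the steel step gauge flat and wholly on the grey plate along its length, and the cedar sanding block flat on the plywood board between the battens, along its length and not overhanging the sides. Leave the finished soapstone bowl where it stands, and let go of everything at the end.

Things in the scene. Friction and masses are not known exactly. Their poses are not given: they have to be found in the camera images.
- funnel: Copper funnel, about 50 g, standing in the hole of the salt cellar at the start. Origin at the spout's tip, z up its axis. Spout 12 mm wide, flaring to 16 mm just under a flat shoulder at z 21 mm (34 mm wide); above it an upright collar 40 mm wide from z 26 to 40 mm (grip it here from outside). In a 22 mm hole it stands on its shoulder, tip 21 mm below the hole's mouth.
- salt_cellar: White soapstone salt cellar, an upright round cylinder 54 mm in diameter and 38 mm high, with a round hole 22 mm wide and 24 mm deep in its top. Origin at the centre of its underside, z up. It stands on the step gauge at the start. About 220 g.
- step_gauge: Steel depth gauge, a flat bar 110 mm long (its x), 30 mm wide (its y) and 14 mm thick, with two steps down (10 and 6 mm thick, each 13 mm long) at its +x end. Origin at the centre of its underside. It lies on the sanding block at the start, its length along the block's to within 6 degrees. About 330 g.
- sanding_block: Reddish cedar sanding block, 110 mm long (its x), 60 mm wide (its y), 30 mm high, about 120 g. Origin at the centre of its underside. It lies on the bench as the bottom of the stack, which is, upward: sanding block, step gauge, salt cellar, funnel, each within some 5 mm of the centre of the one below.
- funnel_stand: Place for the funnel: pale wooden block 76 x 76 mm, 34 mm high, fixed to the bench, with one round hole 22 mm wide and 28 mm deep in the centre of its top. Origin at the centre of its underside; the hole's mouth is 34 mm above it.
- cork_pad: Place for the salt cellar: round cork pad 80 mm in diameter, 6 mm thick, fixed to the bench. Origin at the centre of its underside.
- gauge_rest: Place for the step gauge: plain flat grey-painted plate 136 mm long (its x), 56 mm wide (its y), 6 mm thick, no raised edges, fixed to the bench. Origin at the centre of its underside.
- sanding_board: Place for the sanding block: plywood board 160 mm long (its x), 84 mm wide (its y), fixed to the bench; its flat top is 8 mm above the bench, and across each end runs a dark batten 8 mm wide that stands 8 mm higher than that top, leaving 144 mm between the battens. Origin at the centre of its underside.
- bowl: A finished small white soapstone bowl, 60 mm across and 35 mm high, standing loose on the bench among the places; to be left alone. Origin at the centre of its underside.
Things that resemble listed ones, but are neither listed nor needed, are in the scene too. There is more than one size of the sanding_board; the one meant has the size given above.

How it is judged:
On the way, in this order (a step that is already met when the one before it is completed fails the run):
1. the funnel stands in the hole of the funnel stand, released (horizontal distance between funnel and funnel_stand below 0.006 m and z of funnel in the frame of funnel_stand below 0.017 m and angle between funnel's own z axis and vertical below 0.15 rad and linear speed of funnel below 0.02 m/s and contact force between the fingers and funnel below 0.1 N), for 0.2 s.
2. then the salt cellar stands on the cork pad, released (horizontal distance between salt_cellar and cork_pad below 0.013 m and z of salt_cellar in the frame of cork_pad below 0.009 m and angle between salt_cellar's own z axis and vertical below 0.08 rad and linear speed of salt_cellar below 0.02 m/s and contact force between the fingers and salt_cellar below 0.1 N), for 0.2 s.
3. then the step gauge lies on the grey gauge rest, released (x of step_gauge in the frame of gauge_rest between -0.014 and 0.014 m and y of step_gauge in the frame of gauge_rest between -0.014 and 0.014 m and z of step_gauge in the frame of gauge_rest between 0.003 and 0.009 m and angle between step_gauge's own z axis and vertical below 0.08 rad and angle between the x axis of step_gauge and the x axis of gauge_rest, either way round below 0.2 rad and linear speed of step_gauge below 0.02 m/s and contact force between the fingers and step_gauge below 0.1 N), for 0.2 s.
4. then the sanding block lies on the sanding board between the battens, released (x of sanding_block in the frame of sanding_board between -0.018 and 0.018 m and y of sanding_block in the frame of sanding_board between -0.013 and 0.013 m and z of sanding_block in the frame of sanding_board between 0.005 and 0.011 m and angle between sanding_block's own z axis and vertical below 0.08 rad and angle between the x axis of sanding_block and the x axis of sanding_board, either way round below 0.2 rad and linear speed of sanding_block below 0.02 m/s and contact force between the fingers and sanding_block below 0.1 N), for 0.2 s.
At the end, for the whole second after the job is handed in: All released, at rest. Funnel upright, within 6 mm of the hole axis, tip 17 mm deep; cellar upright on the pad within 13 mm of centre; gauge flat on its rest within 14 mm; block flat on its board within 18 mm along, 13 mm across; gauge and block within 0.2 rad of their place's length (all of step 1 and all of step 2 and all of step 3 and all of step 4); the robot touches nothing.
It fails at once if the finished bowl is shifted by more than 15 mm (distance of bowl from where it was at the start of the episode above 0.015 m).
It fails at once if the funnel is dropped, thrown or knocked (faster than 0.5 m/s with no finger on it) (linear speed of funnel above 0.5 m/s and contact force between the fingers and funnel below 0.1 N).
It fails at once if the salt cellar is dropped, thrown or knocked (faster than 0.5 m/s with no finger on it) (linear speed of salt_cellar above 0.5 m/s and contact force between the fingers and salt_cellar below 0.1 N).
It fails at once if the step gauge is dropped, thrown or knocked (faster than 0.5 m/s with no finger on it) (linear speed of step_gauge above 0.5 m/s and contact force between the fingers and step_gauge below 0.1 N).
It fails at once if the sanding block is dropped, thrown or knocked (faster than 0.5 m/s with no finger on it) (linear speed of sanding_block above 0.5 m/s and contact force between the fingers and sanding_block below 0.1 N).
It also fails if it takes over 128 s, if anything falls off the work surface, if the arm or the gripper's body presses on something with over 40 N, if the wrist force passes 120 N, or if a joint passes its speed limit or range.

## Working session

There is one attempt and no reset: what is moved stays moved. The work goes in short steps, Python scripts to look and compute and a shell command to move; the robot and the scene stay as the last step left them, time stands still between calls to the robot, and variables do not carry over. Pictures are saved under pics/ and viewed, at most 14 in all, crops included, and the job is handed in when it is done.

```bash
mkdir -p pics
cat > h.py <<'E'
import numpy as np, cv2
from workcell import *
def snap(n,f):
    c=calibration(n); p,d=camera(n)
    cv2.imwrite(f'pics/{f}.png',p[:,:,::-1]); np.savez(f'pics/{f}.npz',p=p,d=d,**c); return p,d,c
def world(d,c):
    v,u=np.mgrid[:d.shape[0],:d.shape[1]]
    x=(u-c['cx'])/c['fx'];y=(v-c['cy'])/c['fy']
    P=np.stack([x*d,y*d,d],-1)
    return (P-c['t'])@c['R']
E
python3 - <<'E'
from h import *
o=get_obs();print(o)
for n in('side','top'):
    p,d,c=snap(n,n+'0');print(n,c,(d>0).mean())
print(finger_overhang)
E
```

```text
{'time_s': 0.0, 'joint_positions': array([-1.36204185e+00,  3.20301682e-01,  1.56569197e+00,  6.78695687e-06,
        1.25737380e+00, -2.00256818e-02]), 'joint_velocities': array([ 0.00023436, -0.00139288, -0.00139343,  0.0014248 , -0.00025246,
        0.00026946]), 'joint_efforts': array([ 4.06133331e-03, -4.12456441e+01, -2.31970203e+01,  7.28143123e-02,
        4.56315349e-02, -1.39089866e-04]), 'tool_pos': array([ 0.13029158, -0.55954421,  0.22410961]), 'eef_rot': array([-8.83758334e-04,  9.93464314e-01,  1.14139689e-01, -8.04020894e-05]), 'wrist_force': array([1.17700835, 0.05126672, 0.45262436]), 'torque': array([-0.05463571,  0.02557071, -0.02605346]), 'grip_force': 0.0, 'finger_gap': 0.09106662105599446}
side {'fx': 505.57776905080993, 'fy': 505.57776905080993, 'cx': 272.2310055569501, 'cy': 203.54547469268076, 'R': array([[ 9.29693132e-01, -3.68334860e-01,  3.34602202e-04],
       [-2.78636590e-01, -7.03884360e-01, -6.53382322e-01],
       [ 2.40899007e-01,  6.07351825e-01, -7.57028024e-01]]), 't': array([-0.37544984,  0.24672939,  1.35574943])} 0.9960756802721088
top {'fx': 380.3117136669609, 'fy': 380.3117136669609, 'cx': 278.06454310671694, 'cy': 203.15741098407346, 'R': array([[-0.00215515, -0.99999524,  0.00220763],
       [-0.99586236,  0.00194567, -0.09085356],
       [ 0.09084883, -0.00239429, -0.99586182]]), 't': array([0.09795927, 0.43763437, 1.06845045])} 0.9959141156462585
0.011
```

View pics/top0.png

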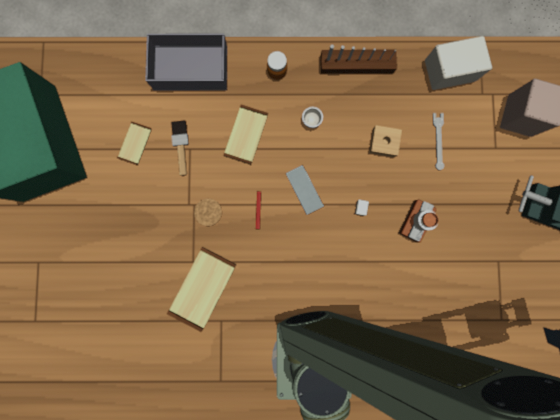

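View pics/side0.png

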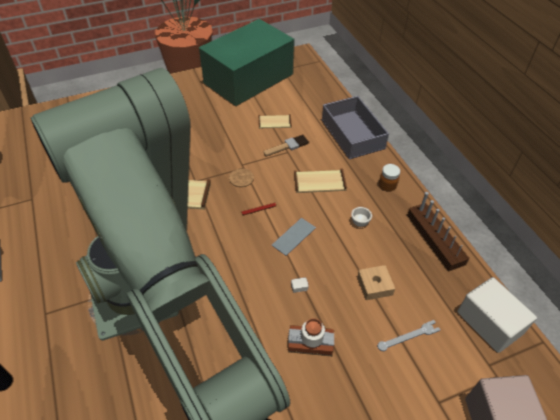

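The top view shows the stack at (423,220), the wooden stand at (386,141), the grey plate at (305,190), the cork pad at (208,212) and the bowl at (312,118). There are three plywood boards, at (246,134), (202,288) and (135,143). I'll measure these.

```bash
cat > m.py <<'E'
from h import *
S={}
for n in('top','side'):
    z=np.load(f'pics/{n}0.npz');c={k:z[k] for k in('fx','fy','cx','cy','R','t')};S[n]=(z['p'],world(z['d'],c),z['d'])
def rect(n,box,zr,col=None):
    p,W,d=S[n];u0,v0,u1,v1=box;m=np.zeros(d.shape,bool);m[v0:v1,u0:u1]=1
    m&=(W[...,2]>zr[0])&(W[...,2]<zr[1])&(d>0)
    if col is not None: m&=col(p.astype(int))
    nl,l,st,ce=cv2.connectedComponentsWithStats(m.astype(np.uint8)); k=1+st[1:,4].argmax(); m=l==k
    q=W[m]; r=cv2.minAreaRect((q[:,:2]*1000).astype(np.float32))
    print(n,box,m.sum(),'rect c',np.round(r[0],1),'size',np.round(r[1],1),'ang',round(r[2],1),'z med',round(np.median(q[:,2])*1000,1),'p95',round(np.percentile(q[:,2],95)*1000,1))
if __name__=='__main__':
    z=(.003,.3)
    for b in[(215,95,280,170),(160,240,245,335),(110,115,160,170),(275,155,335,222),(185,190,230,235),(365,118,410,163),(298,100,330,135),(395,190,450,250)]: rect('top',b,z)
    rect('top',(395,190,450,250),(.08,.3)); rect('top',(395,190,450,250),(.036,.055))
    for b in[(285,160,355,200),(250,105,300,135),(265,210,325,260),(225,165,258,192),(350,255,405,310),(345,200,380,235),(280,310,345,360)]: rect('side',b,z)
    rect('side',(280,310,345,360),(.09,.3))
    for n,u,v in[('top',423,220),('side',315,328)]:
        W=S[n][1];print(np.round(W[v-14:v+15:3,u,2]*1000), np.round(W[v,u-20:u+21:4,2]*1000))
E
python3 m.py
```

```text
top (215, 95, 280, 170) 1672 rect c [640.7 196.8] size [109.4 194.1] ang 73.7 z med 9.5 p95 17.4
top (160, 240, 245, 335) 3065 rect c [188.8 313.2] size [133.8 232.8] ang 62.5 z med 11.8 p95 21.9
top (110, 115, 160, 170) 885 rect c [610.3 519.5] size [ 92.3 142.1] ang 63.3 z med 7.2 p95 13.1
top (275, 155, 335, 222) 940 rect c [482.4  12.2] size [153.3  87.8] ang 32.3 z med 7.2 p95 10.7
top (185, 190, 230, 235) 624 rect c [408.3 300.3] size [90.9 93.6] ang 37.2 z med 7.2 p95 10.4
top (365, 118, 410, 163) 890 rect c [ 617.4 -223.1] size [102.1 115.6] ang 84.6 z med 34.5 p95 38.3
top (298, 100, 330, 135) 374 rect c [696.2  -2.2] size [72.3 81.1] ang 84.1 z med 14.7 p95 38.1
top (395, 190, 450, 250) 1161 rect c [ 383.1 -314.4] size [112.5 129.8] ang 61.6 z med 39.7 p95 94.7
top (395, 190, 450, 250) 320 rect c [ 386.7 -303.6] size [51.5 49.2] ang 4.1 z med 86.3 p95 102.8
top (395, 190, 450, 250) 163 rect c [ 367.7 -293.1] size [37.3 73.9] ang 75.3 z med 45.5 p95 50.1
side (285, 160, 355, 200) 1186 rect c [656.  210.1] size [156.2 205.3] ang 67.2 z med 9.3 p95 17.4
side (250, 105, 300, 13
[... 181 characters left out ...]
5, 165, 258, 192) 483 rect c [413.7 300.1] size [121.3 104.2] ang 69.5 z med 7.0 p95 11.5
side (350, 255, 405, 310) 1011 rect c [ 627.4 -196.8] size [133.8 112.6] ang 61.6 z med 33.1 p95 38.2
side (345, 200, 380, 235) 362 rect c [694.1  11.7] size [129.2  67.1] ang 39.5 z med 21.0 p95 38.3
side (280, 310, 345, 360) 1403 rect c [ 401.6 -283.2] size [110.6 122.9] ang 62.6 z med 41.4 p95 95.3
side (280, 310, 345, 360) 115 rect c [ 388.5 -304.7] size [41.1 37.4] ang 65.8 z med 96.9 p95 103.8
[ 41.  38.  84.  82. 101. 100.  82.  82.  55.  32.] [ 0. 23. 31. 58. 82. 96. 84. 83. 91.  2.  1.]
[-2.  4. 91. 93. 89. 81. 85. 91. 86. 74.] [  34. 1188.   83.   88.   83.   79.   85.   85.   30.   -2.   -0.]
```

```bash
cat >> h.py <<'E'
from scipy.spatial.transform import Rotation as Ro
def go(x,y,z,yaw=None):
    o=get_obs();q=o['eef_rot'];R=Ro.from_quat([q[1],q[2],q[3],q[0]]).as_matrix()
    y0=np.degrees(np.arctan2(R[1,0],R[0,0])); s=R.T@(np.array([x,y,z])-o['tool_pos'])*1000
    t=0 if yaw is None else -((yaw-y0+90)%180-90)
    print('tcp',np.round(o['tool_pos'],4),'yaw',round(y0,1),'-> shift',np.round(s,1),'turn',round(t,1),'j6',round(np.degrees(o['joint_positions'][5])),'t',round(o['time_s'],1))
def fish(u,v,c):
    a=(u-c['cx'])/c['fx'];b=(v-c['cy'])/c['fy'];r=np.hypot(a,b);k=np.where(r>1e-9,np.sin(r)/np.maximum(r,1e-9),1)
    return np.stack([a*k,b*k,np.cos(r)],-1)
def wworld(d,c):
    v,u=np.mgrid[:d.shape[0],:d.shape[1]]; r=fish(u,v,c); P=r/r[...,2:]*d[...,None]
    return (P-c['t'])@c['R']
def onz(u,v,c,z):
    r=fish(np.asarray(u,float),np.asarray(v,float),c)@c['R'];o=-c['R'].T@c['t'];return o+r*((z-o[2])/r[...,2])[...,None]
E
python3 - <<'E'
from h import *
c=calibration('wrist');print(c); print('cam',-c['R'].T@c['t'])
go(.36,-.30,.25)
E
```

```text
{'fx': 325.19226210127806, 'fy': 325.19226210127806, 'cx': 281.03804152717674, 'cy': 209.4563526541217, 'R': array([[ 2.27157668e-01, -9.73857814e-01, -5.92622737e-04],
       [-9.42009967e-01, -2.19883254e-01,  2.53512478e-01],
       [-2.47015415e-01, -5.70290468e-02, -9.67331935e-01]]), 't': array([-0.57489237, -0.02850715,  0.38974029])}
cam [ 0.20000905 -0.54390516  0.38389445]
tcp [ 0.1303 -0.5596  0.2242] yaw 13.1 -> shift [ 282.6 -200.8  -25.5] turn 0 j6 -1 t 0.1
```

```bash
python3 -m inch '{"linear":[[15,-10,-2],[45,-32,-5],[75,-53,-8],[105,-75,-11],[135,-96,-14],[165,-117,-17],[195,-139,-20],[225,-160,-23],[250,-180,-25],[270,-194,-25],[280,-200,-25],[280,-200,-25]],"turn":[0,0,0,0,0,0,0,0,0,0,0,0]}' 1
python3 - <<'E'
from h import *
p,d,c=snap('wrist','w1');go(.387,-.304,.2)
E
```

```text
time_s: 1.1
tool_pos: [0.3588, -0.3004, 0.2497]
eef_rot: [-0.0, 0.993, 0.116, -0.0]
wrist_force: [0.1, 0.3, -0.7]
finger_gap: 0.0912
grip_force: 0.0
tcp [ 0.3579 -0.3015  0.2497] yaw 13.2 -> shift [27.8  9.1 49.7] turn 0 j6 35 t 1.1
```

View pics/w1.png

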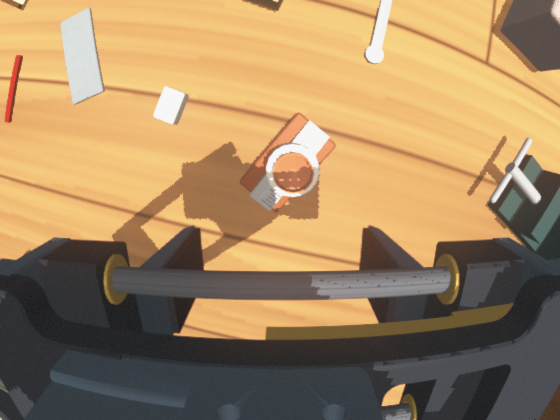

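The wrist view shows the funnel's red rim centred at about (293,172) inside the white cellar. The steel gauge runs from (315,135) to its stepped end at (265,195), on top of the red block.

```bash
cat >> h.py <<'E'
def load(f):
    z=np.load(f'pics/{f}.npz');return z['p'],z['d'],{k:z[k] for k in('fx','fy','cx','cy','R','t')}
E
python3 - <<'E'
from h import *
p,d,c=load('w1');W=wworld(d,c)
hsv=cv2.cvtColor(p,cv2.COLOR_RGB2HSV).astype(int)
box=np.zeros(d.shape,bool);box[100:225,225:350]=1
def blob(m):
    n,l,st,ce=cv2.connectedComponentsWithStats(m.astype(np.uint8));k=1+st[1:,4].argmax();return l==k
top=box&(W[...,2]>.09)&(W[...,2]<.115)
print('z funnel',np.percentile(W[top][:,2],[10,50,90]),top.sum(),'bbox c',W[top][:,:2].mean(0))
(u,v),r=cv2.minEnclosingCircle(np.argwhere(blob(top))[:,::-1].astype(np.int32));print(u,v,r)
print('funnel@.101',onz(u,v,c,.101))
cel=blob(box&(W[...,2]>.072)&(W[...,2]<.115));(u,v),r=cv2.minEnclosingCircle(np.argwhere(cel)[:,::-1].astype(np.int32));print(u,v,r,onz(u,v,c,.082),'w',onz(u+r,v,c,.082)-onz(u-r,v,c,.082))
for nm,lo,hi in(('gauge',.04,.052),('block',.02,.034)):
    m=box&(W[...,2]>lo)&(W[...,2]<hi);print(nm,m.sum(),np.median(W[m][:,2]))
red=blob(box&(W[...,2]>.02)&(W[...,2]<.06)|cel)
r=cv2.minAreaRect((W[box&(W[...,2]>.02)&(W[...,2]<.06)][:,:2]*1000).astype(np.float32));print('block',r)
cv2.imwrite('pics/w1c.png',cv2.resize(p[100:225,225:350,::-1],None,fx=4,fy=4))
for v in range(150,196,4):print(v,np.round(W[v,262:326:4,2]*1000).astype(int))
E
```

```text
z funnel [0.09287776 0.10019691 0.10152188] 311 bbox c [ 0.38497766 -0.3071434 ]
292.6111145019531 172.54937744140625 20.806884765625
funnel@.101 [ 0.38786989 -0.30541694  0.101     ]
292.2173767089844 169.93043518066406 26.24990463256836 [ 0.38789239 -0.30569574  0.082     ] w [ 0.01244251 -0.05191921  0.        ]
gauge 761 0.043738811578303505
block 1578 0.029768742461968832
block ((387.9627990722656, -301.51300048828125), (60.80646514892578, 110.15425109863281), 62.9591064453125)
150 [ 1 28 29 31 83 82 82 83 82 82 83 81 40 39 42 30]
154 [ 27  30  31  82  81  82 101 101 102 102  82  81  82  44  30  30]
158 [ 29  30  83  82  90  87  85  85  86  86  87 101  82  82  30  30]
162 [ 29  29  82  83  86  87  87  84  85  84  87  86 101  82  30   0]
166 [ 28  30  82 101  86  86  85  83  83  85  85  88  90  80  82   1]
170 [ 29  30  82 100  87  85  85  84  83  84  85  86  87  81  83   0]
174 [ 30  43  82 101  87  86  84  81  83  86  85  87  88  83  82   0]
178 [ 33  45  82 100  86  86  85  85  84  85  86  86  95  82   1   0]
182 [ 43  43  81  81  91  87  86  87  85  86  86  88 100  82   0 409]
186 [ 43  43  45  82 101  92  87  86  86  88  88 101  81   0  -1  -1]
190 [ 43  43  43  44  81  81  98  94  93  95 101  81   1   0  -1   0]
194 [44 44 44 44 44 44 83 83 83 82 82 -1  0  0  0  0]
```

View pics/w1c.png

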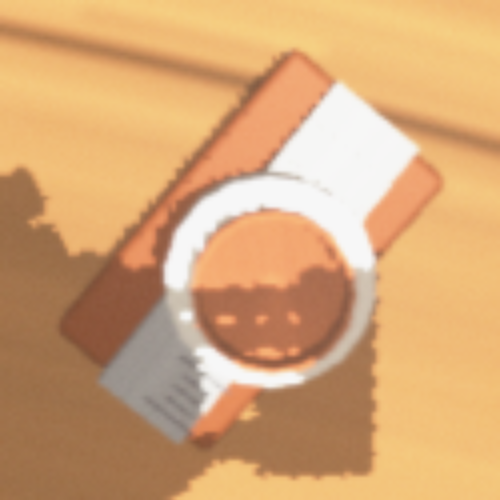

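Funnel measured at (0.388,-0.3055) with its rim at z 0.101. The cellar top is at 0.082, the gauge at 0.044 and the block at 0.030, all matching the text. Next I descend on the funnel.

```bash
python3 -m inch '{"linear":[[14,5,10],[28,11,40],[28,11,70],[28,11,95],[28,11,115],[28,11,130],[28,11,140],[28,11,148],[28,11,152],[28,11,152]],"turn":[0,0,0,0,0,0,0,0,0,0]}' 1
python3 - <<'E'
from h import *
go(.388,-.3055,.096)
E
```

```text
time_s: 1.98
tool_pos: [0.3871, -0.3066, 0.0975]
eef_rot: [-0.0, 0.994, 0.114, -0.0]
wrist_force: [0.4, 0.5, 0.4]
finger_gap: 0.0915
grip_force: 0.0
tcp [ 0.3871 -0.3066  0.0975] yaw 13.1 -> shift [ 1.1 -0.8  1.5] turn 0 j6 37 t 2.0
```

```bash
python3 -m inch '{"linear":[[1,-1,1.5],[1,-1,1.5],[1,-1,1.5],[1,-1,1.5],[1,-1,1.5],[1,-1,1.5],[1,-1,1.5],[1,-1,1.5],[1,-1,1.5],[1,-1,1.5]],"turn":[0,0,0,0,0,0,0,0,0,0]}' 0
python3 - <<'E'
from h import *
go(.388,-.3055,.096);p,d,c=snap('wrist','w2')
E
```

```text
time_s: 2.82
tool_pos: [0.3883, -0.305, 0.0965]
eef_rot: [0.0, 0.993, 0.114, 0.0]
wrist_force: [0.3, -0.8, 1.3]
finger_gap: 0.0392
grip_force: 30.0
tcp [ 0.3883 -0.305   0.0965] yaw 13.1 -> shift [-0.4  0.5  0.5] turn 0 j6 37 t 2.8
```

```bash
python3 -m inch '{"linear":[[0,0,-4],[0,0,-10],[0,0,-18],[0,0,-28],[0,0,-42],[0,0,-58],[0,0,-76],[0,0,-92],[0,0,-104],[0,0,-110],[0,0,-110]],"turn":[0,0,0,0,0,0,0,0,0,0,0]}'
python3 - <<'E'
from h import *
go(.51,-.25,.207)
E
```

```text
time_s: 3.78
tool_pos: [0.389, -0.3055, 0.2086]
eef_rot: [0.002, 0.993, 0.114, 0.001]
wrist_force: [-0.4, -0.2, 0.3]
finger_gap: 0.0392
grip_force: 30.0
tcp [ 0.389  -0.3055  0.2086] yaw 13.1 -> shift [130.4 -26.6   1.8] turn 0 j6 37 t 3.8
```

```bash
python3 -m inch '{"linear":[[8,-2,0],[26,-5,0],[48,-10,0],[70,-14,0],[92,-19,0],[110,-23,0],[122,-25,0],[130,-27,0],[130,-27,0],[130,-27,0]],"turn":[0,0,0,0,0,0,0,0,0,0]}'
python3 - <<'E'
from h import *
p,d,c=snap('wrist','w3');go(.617,-.21,.207)
E
```

```text
time_s: 4.62
tool_pos: [0.5083, -0.249, 0.2059]
eef_rot: [-0.0, 0.993, 0.114, -0.001]
wrist_force: [-0.2, -0.7, 0.2]
finger_gap: 0.0392
grip_force: 30.0
tcp [ 0.508  -0.2493  0.2061] yaw 13.1 -> shift [115.  -13.5  -1. ] turn 0 j6 50 t 4.7
```

View pics/w3.png

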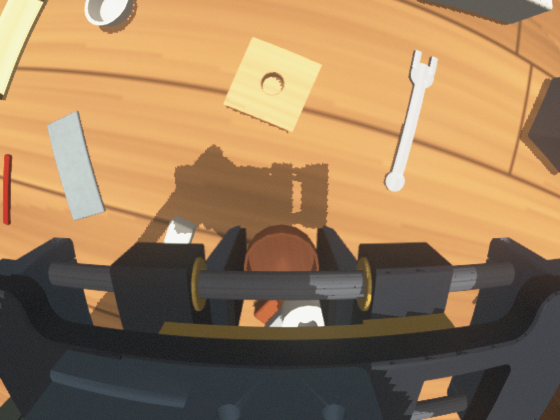

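The wrist view shows the funnel held upright between the fingers at about (281,265). The stand is at (272,85) with its hole at its centre, the plate at (77,165) and the bowl at (108,8).

Run:
```python
from h import *
p,d,c=load('w3');W=wworld(d,c);o=get_obs()
m=np.zeros(d.shape,bool);m[25:140,215:330]=1;m&=(W[...,2]>.028)&(W[...,2]<.042)
r=cv2.minAreaRect((W[m][:,:2]*1000).astype(np.float32));print(r,np.median(W[m][:,2]))
# edges via image, on plane
u8=m.astype(np.uint8);cn=max(cv2.findContours(cv2.morphologyEx(u8,cv2.MORPH_CLOSE,np.ones((15,15))),0,2)[0],key=cv2.contourArea)
q=cn[:,0].astype(float);X=onz(q[:,0],q[:,1],c,.034);print(cv2.minAreaRect((X[:,:2]*1000).astype(np.float32)))
# hole: low depth inside
h=np.zeros(d.shape,bool);h[70:100,257:288]=1;h&=(W[...,2]<.028)
nn=np.argwhere(h);print(h.sum(),nn.min(0),nn.max(0))
g=cv2.cvtColor(p,cv2.COLOR_RGB2GRAY)[70:102:2,255:290:2];print(g)
# funnel rim
f=np.zeros(d.shape,bool);f[225:272,240:325]=1;f&=(W[...,2]>.17)&(W[...,2]<.225)
hsv=cv2.cvtColor(p,cv2.COLOR_RGB2HSV);f&=(hsv[...,1]>120)&((hsv[...,0]<15)|(hsv[...,0]>170))
nn=np.argwhere(f);print(f.sum(),nn.min(0),nn.max(0),np.percentile(W[f][:,2],[5,50,95,99]))
t=f&(W[...,2]>.205);X=W[t][:,:2]
A=np.c_[2*X,np.ones(len(X))];s=np.linalg.lstsq(A,(X**2).sum(1),rcond=None)[0];print('rim',len(X),s[:2],np.sqrt(s[2]+s[0]**2+s[1]**2),'tcp',o['tool_pos'])
```

```text
((618.61181640625, -214.37603759765625), (76.26134490966797, 76.60598754882812), 79.77591705322266) 0.03392388078875173
((618.598388671875, -214.40188598632812), (76.23130798339844, 76.54767608642578), 79.84723663330078)
361 [ 74 262] [ 94 282]
[[225 224 223 224 223 222 223 224 223 224 224 225 224 226 227 228 228 229]
 [227 226 225 224 224 222 211 185 171 138 148 206 221 224 224 225 227 227]
 [227 226 226 226 223 172 117 103  99  99 101 114 171 217 224 224 224 224]
 [224 226 228 224 180 107 104 111 129 117 110  99 104 159 221 223 224 224]
 [224 224 224 210 112 122 181 223 224 222 216 142 121 104 193 222 223 221]
 [225 223 220 170 114 215 229 228 227 227 223 211 189 124 160 223 224 223]
 [225 225 220 147 172 228 229 229 230 228 229 227 178 144 138 220 225 226]
 [226 226 221 150 206 226 227 227 228 229 228 229 221 153 160 224 227 225]
 [226 226 224 176 214 222 223 224 226 226 227 229 226 196 159 225 228 228]
 [224 224 225 201 214 225 224 224 222 223 226 227 225 167 205 224 225 227]
 [226 225 224 220 220 228 228 227 225 225 222 223 223 189 221 223 224 224]
 [229 228 227 226 223 221 227 229 228 226 225 222 217 220 224 223 223 223]
 [230 229 228 229 228 226 217 216 220 219 208 218 225 226 224 225 224 223]
 [228 229 228 230 229 229 229 226 225 225 224 226 226 226 227 227 225 225]
 [225 226 227 228 229 229 229 229 228 228 227 227 225 225 226 226 227 226]
 [222 222 224 224 226 227 228 228 227 229 229 228 228 227 226 225 226 226]]
2821 [225 243] [270 318] [0.19230736 0.19566323 0.21033308 0.21100531]
rim 560 [ 0.5080058  -0.24949321] 0.018756524157704214 tcp [ 0.50800972 -0.24925235  0.20611595]
```

```bash
python3 -m inch '{"linear":[[10,-1,0],[30,-2,0],[54,-4,5],[78,-6,20],[98,-8,45],[110,-9,70],[115.5,-9,92],[115.5,-9,107],[115.5,-9,116],[115.5,-9,120],[115.5,-9,120],[115.5,-9,120]],"turn":[0,0,0,0,0,0,0,0,0,0,0,0]}'
python3 - <<'E'
from h import *
go(.6186,-.2144,.0485)
E
```

```text
time_s: 5.67
tool_pos: [0.6196, -0.2146, 0.0875]
eef_rot: [0.0, 0.993, 0.114, 0.001]
wrist_force: [-0.1, 0.3, -0.5]
finger_gap: 0.0393
grip_force: 30.0
tcp [ 0.6196 -0.2146  0.0875] yaw 13.1 -> shift [-1.  -0.5 39. ] turn 0 j6 57 t 5.7
```

```bash
python3 -m inch '{"linear":[[-0.7,-0.3,4],[-0.7,-0.3,10],[-0.7,-0.3,16],[-0.7,-0.3,22],[-0.7,-0.3,27],[-0.7,-0.3,31],[-0.7,-0.3,34],[-0.7,-0.3,36],[-0.7,-0.3,37],[-0.7,-0.3,37]],"turn":[0,0,0,0,0,0,0,0,0,0]}'
python3 - <<'E'
from h import *
go(.6186,-.2144,.0485);print(get_obs()['wrist_force'])
E
```

```text
time_s: 6.5
tool_pos: [0.6184, -0.214, 0.0492]
eef_rot: [0.0, 0.993, 0.114, -0.0]
wrist_force: [0.7, 0.9, -1.2]
finger_gap: 0.0389
grip_force: 30.0
tcp [ 0.6184 -0.214   0.0492] yaw 13.1 -> shift [0.1 0.4 0.7] turn 0 j6 57 t 6.5
[ 0.65085993  0.88306844 -1.22511252]
```

```bash
python3 -m inch '{"linear":[[0,0,0.5],[0,0,1],[0,0,1.5],[0,0,1.5],[0,0,1.5],[0,0,1.5]],"turn":[0,0,0,0,0,0]}'; python3 -m inch '{"linear":[[0,0,0],[0,0,0],[0,0,0]],"turn":[0,0,0]}'
```

```text
time_s: 7.0
tool_pos: [0.6187, -0.2141, 0.0485]
eef_rot: [0.0, 0.993, 0.114, 0.0]
wrist_force: [-1.6, -0.1, 3.7]
finger_gap: 0.0389
grip_force: 30.0
time_s: 7.25
tool_pos: [0.6187, -0.2141, 0.0485]
eef_rot: [0.0, 0.993, 0.114, 0.0]
wrist_force: [-1.0, 0.3, 5.0]
finger_gap: 0.0391
grip_force: 30.0
```

Contact with the shoulder (about 5 N) came at the expected height. I'll open, raise the arm and check.

```bash
python3 -m inch '{"linear":[[0,0,0],[0,0,0],[0,0,0],[0,0,0],[0,0,0],[0,0,-5],[0,0,-20],[0,0,-45],[0,0,-75],[0,0,-105],[0,0,-130],[0,0,-140]],"turn":[0,0,0,0,0,0,0,0,0,0,0,0]}' 1
python3 - <<'E'
from h import *
go(.388,-.3055,.2)
E
```

```text
time_s: 8.25
tool_pos: [0.6202, -0.2147, 0.1927]
eef_rot: [0.002, 0.993, 0.114, 0.003]
wrist_force: [0.8, 0.1, -0.1]
finger_gap: 0.0911
grip_force: 0.0
tcp [ 0.6202 -0.2147  0.1927] yaw 13.1 -> shift [-246.7   35.8   -8.7] turn 0 j6 57 t 8.2
```

```bash
python3 -m inch '{"linear":[[-10,1,-10],[-35,4,-20],[-68,8,-30],[-102,12,-39],[-136,16,-39],[-170,21,-39],[-202,24,-39],[-230,28,-39],[-250,30,-39],[-262,32,-39],[-264,32,-39],[-264,32,-39]],"turn":[0,0,0,0,0,0,0,0,0,0,0,0]}'
python3 - <<'E'
from h import *
p,d,c=snap('wrist','w4')
cv2.imwrite('pics/w4s.png',p[:260,120:480,::-1])
W=wworld(d,c)
box=np.zeros(d.shape,bool);box[90:235,200:380]=1
m=box&(W[...,2]>.075)&(W[...,2]<.09)
n,l,st,ce=cv2.connectedComponentsWithStats(m.astype(np.uint8));k=1+st[1:,4].argmax();m=l==k
(u,v),r=cv2.minEnclosingCircle(np.argwhere(m)[:,::-1].astype(np.int32));P=onz(u,v,c,.082);print(u,v,r,P,onz(u+r,v,c,.082)-onz(u-r,v,c,.082),np.median(W[m][:,2]))
go(P[0],P[1],.2)
E
```

```text
time_s: 9.25
tool_pos: [0.3681, -0.305, 0.2265]
eef_rot: [-0.0, 0.994, 0.113, -0.0]
wrist_force: [0.6, 0.4, -0.5]
finger_gap: 0.0914
grip_force: 0.0
286.1677551269531 180.95277404785156 28.253677368164062 [ 0.38841319 -0.30576602  0.082     ] [ 0.01217677 -0.05229545  0.        ] 0.08187659041694036
tcp [ 0.3689 -0.3049  0.2266] yaw 13.1 -> shift [18.8  5.3 26.6] turn 0 j6 36 t 9.3
```

View pics/w4s.png

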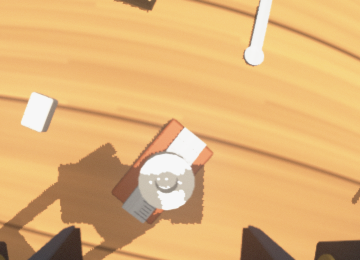

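The cellar is alone on the gauge, its top centred at full-frame pixel (286,181), which is (0.3884,-0.3058). Now I grasp it.

```bash
python3 -m inch '{"linear":[[10,3,10],[19,5,38],[19,5,68],[19,5,96],[19,5,120],[19,5,138],[19,5,150],[19,5,158],[19,5,164],[19,5,166],[19,5,166]],"turn":[0,0,0,0,0,0,0,0,0,0,0]}'
python3 - <<'E'
from h import *
go(.3884,-.3058,.060)
E
```

```text
time_s: 10.22
tool_pos: [0.3888, -0.3055, 0.0606]
eef_rot: [-0.0, 0.993, 0.114, -0.0]
wrist_force: [0.6, -0.9, 0.0]
finger_gap: 0.0912
grip_force: 0.0
tcp [ 0.3888 -0.3055  0.0606] yaw 13.1 -> shift [-0.4  0.2  0.6] turn 0 j6 37 t 10.2
```

```bash
python3 -m inch '{"linear":[[0,0,0],[0,0,0],[0,0,0],[0,0,0],[0,0,0],[0,0,0],[0,0,0],[0,0,0]],"turn":[0,0,0,0,0,0,0,0]}' 0
python3 -m inch '{"linear":[[0,0,-3],[0,0,-8],[0,0,-15],[0,0,-25],[0,0,-38],[0,0,-54],[0,0,-72],[0,0,-90],[0,0,-106],[0,0,-116],[0,0,-120],[0,0,-120]],"turn":[0,0,0,0,0,0,0,0,0,0,0,0]}'
python3 - <<'E'
from h import *
go(.34,.28,.18)
E
```

```text
time_s: 10.88
tool_pos: [0.3882, -0.3056, 0.0612]
eef_rot: [0.0, 0.993, 0.114, 0.0]
wrist_force: [0.1, 1.6, 3.0]
finger_gap: 0.054
grip_force: 30.0
time_s: 11.88
tool_pos: [0.3886, -0.3059, 0.182]
eef_rot: [0.001, 0.993, 0.114, 0.001]
wrist_force: [-0.4, -0.1, -1.9]
finger_gap: 0.0544
grip_force: 30.0
tcp [ 0.3886 -0.3059  0.182 ] yaw 13.1 -> shift [  85.6 -581.6    1.1] turn 0 j6 37 t 11.9
```

```bash
python3 -m inch '{"linear":[[1,-8,0],[4,-26,0],[8,-54,0],[12,-84,0],[17,-114,0],[21,-144,0],[26,-174,0],[30,-204,0],[34,-234,0],[39,-264,0],[43,-292,0],[46,-310,0]],"turn":[0,0,0,0,0,0,0,0,0,0,0,0]}'
python3 -m inch '{"linear":[[2,-16,0],[6,-44,0],[10,-74,0],[15,-104,0],[19,-134,0],[24,-164,0],[28,-194,0],[32,-224,0],[36,-250,0],[39,-266,0],[40,-271,0],[40,-271,0]],"turn":[0,0,0,0,0,0,0,0,0,0,0,0]}'
python3 - <<'E'
from h import *
p,d,c=snap('wrist','w5');go(.408,.3,.18)
E
```

```text
time_s: 12.88
tool_pos: [0.3607, 0.0091, 0.1799]
eef_rot: [-0.001, 0.993, 0.115, -0.001]
wrist_force: [0.4, -0.4, -2.7]
finger_gap: 0.0551
grip_force: 30.0
time_s: 13.88
tool_pos: [0.3392, 0.2802, 0.1798]
eef_rot: [0.001, 0.993, 0.115, -0.001]
wrist_force: [0.1, -0.5, -1.7]
finger_gap: 0.0542
grip_force: 30.0
tcp [0.3393 0.2792 0.18  ] yaw 13.2 -> shift [71.7 -4.6 -0.2] turn 0 j6 115 t 13.9
```

View pics/w5.png

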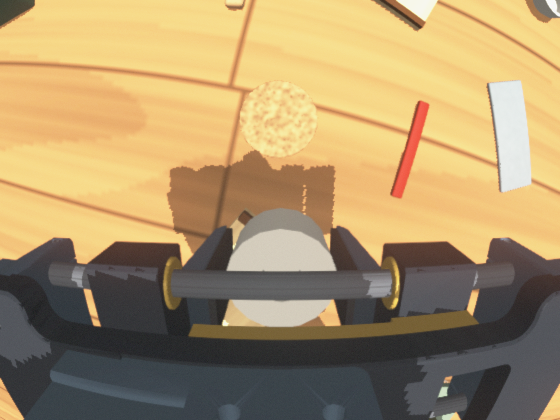

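The cork pad is at (279,119), clear of the held cellar. The red pencil at (410,150) and the grey plate at (510,135) are also in view.

Run:
```python
from h import *
p,d,c=load('w5');W=wworld(d,c)
m=np.zeros(d.shape,bool);m[70:170,228:330]=1;m&=(W[...,2]>.003)&(W[...,2]<.012)
m=cv2.morphologyEx(m.astype(np.uint8),cv2.MORPH_OPEN,np.ones((5,5)))
n,l,st,ce=cv2.connectedComponentsWithStats(m);k=1+st[1:,4].argmax();m=l==k
cn=cv2.findContours(m.astype(np.uint8),0,1)[0][0][:,0].astype(float);X=onz(cn[:,0],cn[:,1],c,.006)
e=cv2.fitEllipse((X[:,:2]*1000).astype(np.float32));print(e,np.median(W[m][:,2]))
go(e[0][0]/1e3,e[0][1]/1e3,.023)
f=np.zeros(d.shape,bool);f[212:262,240:325]=1;f&=W[...,2]>.16;print('cellar top z',np.percentile(W[f][:,2],[5,50,95]))
```

```text
((415.3504943847656, 300.5346984863281), (77.80783081054688, 78.16874694824219), 176.12844848632812) 0.005881841974100662
tcp [0.3393 0.2792 0.18  ] yaw 13.2 -> shift [ 79.3  -3.7 156.8] turn 0 j6 115 t 13.9
cellar top z [0.17072687 0.19992269 0.20135782]
```

```bash
python3 -m inch '{"linear":[[10,0,0],[28,-1,5],[48,-2,18],[64,-3,38],[75,-4,62],[79,-4,86],[79,-4,106],[79,-4,122],[79,-4,134],[79,-4,142],[79,-4,146],[79,-4,146]],"turn":[0,0,0,0,0,0,0,0,0,0,0,0]}'
python3 - <<'E'
from h import *
go(.4153,.3005,.0235)
E
```

```text
time_s: 14.93
tool_pos: [0.4164, 0.3007, 0.0343]
eef_rot: [0.0, 0.994, 0.114, -0.001]
wrist_force: [-0.2, -0.2, -1.7]
finger_gap: 0.0544
grip_force: 30.0
tcp [0.4164 0.3007 0.0343] yaw 13.0 -> shift [-1.1 -0.1 10.8] turn 0 j6 112 t 14.9
```

```bash
python3 -m inch '{"linear":[[-0.5,0,2],[-0.5,0,4.5],[-0.5,0,7],[-0.5,0,8.5],[-0.5,0,9.5],[-0.5,0,10.5],[-0.5,0,11],[-0.5,0,11],[-0.5,0,11]],"turn":[0,0,0,0,0,0,0,0,0]}'
```

```text
time_s: 15.68
tool_pos: [0.4158, 0.3015, 0.0239]
eef_rot: [0.0, 0.993, 0.114, 0.0]
wrist_force: [0.2, 0.8, -2.3]
finger_gap: 0.0544
grip_force: 30.0
```

```bash
python3 -m inch '{"linear":[[0,0,0.5],[0,0,1],[0,0,1.5],[0,0,1.5],[0,0,1.5],[0,0,1.5]],"turn":[0,0,0,0,0,0]}'
```

```text
time_s: 16.18
tool_pos: [0.4159, 0.3015, 0.0232]
eef_rot: [-0.0, 0.993, 0.114, 0.0]
wrist_force: [-1.0, -1.3, 5.5]
finger_gap: 0.0542
grip_force: 30.0
```

```bash
python3 -m inch '{"linear":[[0,0,0],[0,0,0],[0,0,0],[0,0,0],[0,0,0],[0,0,-4],[0,0,-16],[0,0,-40],[0,0,-70],[0,0,-102],[0,0,-130],[0,0,-150]],"turn":[0,0,0,0,0,0,0,0,0,0,0,0]}' 1
python3 - <<'E'
from h import *
go(.36,-.285,.2,-27)
E
```

```text
time_s: 17.18
tool_pos: [0.4165, 0.302, 0.1755]
eef_rot: [-0.001, 0.993, 0.114, 0.002]
wrist_force: [0.4, -0.2, 0.0]
finger_gap: 0.0911
grip_force: 0.0
tcp [0.4165 0.302  0.1755] yaw 13.1 -> shift [-188.1  558.8  -25.9] turn 40.1 j6 112 t 17.2
```

```bash
python3 -m inch '{"linear":[[-20,5,-10],[-45,18,-20],[-60,38,-25],[-70,64,-25],[-76,94,-25],[-80,124,-25],[-83,154,-25],[-86,184,-25],[-88,214,-25],[-90,244,-25],[-92,268,-25],[-94,280,-25]],"turn":[0,0,0,0,0,0,0,0,0,0,0,0]}'
python3 - <<'E'
from h import *
p,d,c=snap('wrist','w6')
E
python3 -m inch '{"linear":[[-4,12,0],[-12,38,0],[-22,68,0],[-32,98,0],[-42,128,0],[-52,158,0],[-62,188,0],[-72,218,0],[-82,246,0],[-90,266,0],[-94,278,0],[-94,279,0]],"turn":[0,2,6,11,16,21,26,31,35,38,40,40]}'
python3 - <<'E'
from h import *
p,d,c=snap('wrist','w7');print(get_obs()['tool_pos'])
cv2.imwrite('pics/w67.png',np.vstack([load('w6')[0][:280],p[:280]])[:,:,::-1])
E
```

```text
time_s: 18.18
tool_pos: [0.388, 0.0051, 0.1978]
eef_rot: [0.001, 0.994, 0.113, 0.0]
wrist_force: [0.1, 0.6, 0.4]
finger_gap: 0.0913
grip_force: 0.0
time_s: 19.23
tool_pos: [0.3596, -0.2871, 0.1975]
eef_rot: [0.0, 0.972, -0.234, 0.0]
wrist_force: [0.7, 0.5, -0.0]
finger_gap: 0.0915
grip_force: 0.0
[ 0.35958497 -0.2857762   0.19735235]
```

View pics/w67.png

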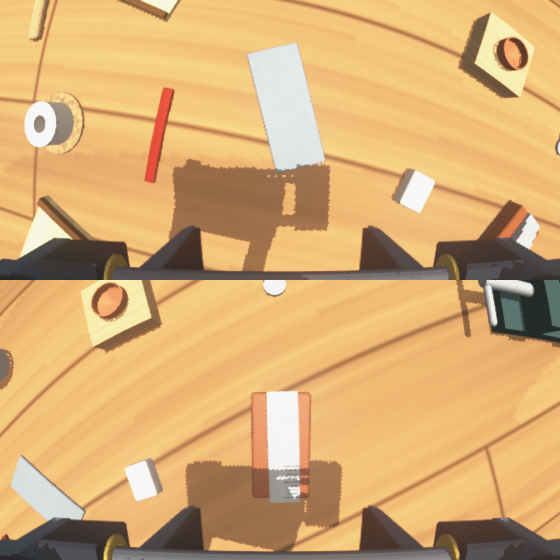

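The top half shows the cellar seated on the cork (52,123), the grey plate at (287,105) and the funnel standing in the stand (505,55). In the bottom half the gauge lies along the block at (283,165), with its stepped end near the gripper.

Run:
```python
from h import *
def rr(m,W):
    n,l,st,ce=cv2.connectedComponentsWithStats(m.astype(np.uint8));m=l==1+st[1:,4].argmax()
    q=W[m];print(cv2.minAreaRect((q[:,:2]*1000).astype(np.float32)),np.median(q[:,2]),m.sum())
p,d,c=load('w6');W=wworld(d,c)
m=np.zeros(d.shape,bool);m[30:185,235:340]=1
m&=(W[...,2]>.0035)&(W[...,2]<.010);m=cv2.morphologyEx(m.astype(np.uint8),cv2.MORPH_OPEN,np.ones((5,5)))
rr(m,W)
# cellar and funnel
b=np.zeros(d.shape,bool);b[90:150,15:90]=1;m=b&(W[...,2]>.038)&(W[...,2]<.05);print('cellar');rr(m,W)
b=np.zeros(d.shape,bool);b[30:80,480:540]=1;m=b&(W[...,2]>.044)&(W[...,2]<.06);print('funnel');rr(m,W);
p,d,c=load('w7');W=wworld(d,c);s=cv2.cvtColor(p,cv2.COLOR_RGB2HSV)[...,1]
b=np.zeros(d.shape,bool);b[100:235,240:325]=1
print('gauge full');rr(b&(W[...,2]>.0415)&(W[...,2]<.048),W)
print('gauge all');rr(b&(W[...,2]>.0335)&(W[...,2]<.048),W)
print('all');rr(b&(W[...,2]>.022)&(W[...,2]<.05),W)
print('block top');rr(b&(W[...,2]>.022)&(W[...,2]<.0325),W)
for v in range(200,226,3):print(v,np.round(W[v,262:308:4,2]*1000).astype(int))
```

```text
((479.89886474609375, 19.91744613647461), (136.1709747314453, 56.35881423950195), 26.812381744384766) 0.005881837018183645 6287
cellar
((415.2940368652344, 300.1149597167969), (53.454776763916016, 54.14798355102539), 5.022912502288818) 0.043486241960387785 1099
funnel
((617.5256958007812, -214.14686584472656), (39.016841888427734, 41.40431594848633), 53.18143081665039) 0.049796788920772814 404
gauge full
((374.3624267578125, -298.8557434082031), (31.389366149902344, 84.70956420898438), 64.6173095703125) 0.04388455517380764 2562
gauge all
((386.0690002441406, -304.40283203125), (31.392593383789062, 110.6189956665039), 64.62590026855469) 0.04359331547177683 3375
all
((387.741943359375, -301.3063049316406), (59.930198669433594, 110.6861801147461), 62.97435760498047) 0.03599180892482993 6302
block top
((397.48480224609375, -282.8162841796875), (18.134212493896484, 109.20712280273438), 62.97435760498047) 0.029791442443554673 1753
200 [31 30 45 43 44 44 44 44 43 44 29 29]
203 [29 31 45 44 44 43 43 44 44 44 30 30]
206 [29 31 44 43 44 44 44 44 44 44 30 30]
209 [30 30 44 44 44 42 43 44 45 43 30 30]
212 [29 30 44 43 43 45 44 44 45 44 30 30]
215 [30 30 44 44 44 43 43 44 44 43 29 31]
218 [ 0  0 44 42 44 43 44 44 46 43  0 -1]
221 [ 0  0 43 44 44 44 44 45 43 44  0 -1]
224 [ 0  0 -1 -1 -1  1 -1  0  0 -1 -1 -1]
```

Run:
```python
from h import *
go(.3825,-.3027,.044,-25.4)
```

```text
tcp [ 0.3596 -0.2858  0.1974] yaw -26.9 -> shift [ 28.1   4.8 153.3] turn -1.5 j6 77 t 19.3
```

```bash
python3 -m inch '{"linear":[[12,2,10],[26,4.5,34],[28,5,62],[28,5,88],[28,5,110],[28,5,126],[28,5,138],[28,5,145],[28,5,149],[28,5,151],[28,5,151]],"turn":[0,-1,-1.5,-1.5,-1.5,-1.5,-1.5,-1.5,-1.5,-1.5,-1.5]}'
python3 - <<'E'
from h import *
go(.3825,-.3027,.044,-25.4)
E
```

```text
time_s: 20.2
tool_pos: [0.3825, -0.3024, 0.0467]
eef_rot: [0.0, 0.976, -0.219, 0.0]
wrist_force: [-0.4, 0.8, 0.7]
finger_gap: 0.091
grip_force: 0.0
tcp [ 0.3825 -0.3024  0.0467] yaw -25.3 -> shift [0.1 0.3 2.7] turn 0.1 j6 76 t 20.2
```

```bash
python3 -m inch '{"linear":[[0,0,1],[0,0,2],[0,0,2],[0,0,2]],"turn":[0,0,0,0]}'; python3 -m inch '{"linear":[[0,0,0],[0,0,0],[0,0,0],[0,0,0],[0,0,0],[0,0,0],[0,0,0],[0,0,0],[0,0,0],[0,0,0]],"turn":[0,0,0,0,0,0,0,0,0,0]}' 0
python3 -m inch '{"linear":[[0,0,-2],[0,0,-6],[0,0,-12],[0,0,-20],[0,0,-32],[0,0,-46],[0,0,-62],[0,0,-80],[0,0,-96],[0,0,-108],[0,0,-115],[0,0,-115]],"turn":[0,0,0,0,0,0,0,0,0,0,0,0]}'
python3 - <<'E'
from h import *
go(.47,-.03,.16,26.8)
E
```

```text
time_s: 20.53
tool_pos: [0.3822, -0.3029, 0.0448]
eef_rot: [0.0, 0.976, -0.22, 0.0]
wrist_force: [0.4, -0.7, -0.1]
finger_gap: 0.0913
grip_force: 0.0
time_s: 21.37
tool_pos: [0.3822, -0.3025, 0.0445]
eef_rot: [-0.0, 0.976, -0.22, 0.0]
wrist_force: [0.4, 1.9, -0.6]
finger_gap: 0.0299
grip_force: 30.0
time_s: 22.37
tool_pos: [0.3829, -0.3034, 0.1614]
eef_rot: [0.001, 0.976, -0.22, 0.002]
wrist_force: [-0.9, -0.2, -3.6]
finger_gap: 0.0298
grip_force: 30.0
tcp [ 0.3829 -0.3034  0.1614] yaw -25.4 -> shift [ -38.6 -284.4    1. ] turn -52.2 j6 76 t 22.4
```

```bash
python3 -m inch '{"linear":[[-1,-6,0],[-3,-18,0],[-6,-38,0],[-10,-62,0],[-14,-88,0],[-18,-114,0],[-23,-140,0],[-27,-166,0],[-31,-192,0],[-36,-218,0],[-40,-242,0],[-43,-262,0]],"turn":[0,0,-2,-5,-9,-13,-17,-21,-26,-31,-36,-40]}'
python3 - <<'E'
from h import *
go(.4761,.018,.1,26.8)
E
```

```text
time_s: 23.37
tool_pos: [0.4547, -0.0448, 0.1584]
eef_rot: [-0.001, 0.992, 0.13, -0.001]
wrist_force: [0.3, -0.2, -3.7]
finger_gap: 0.0298
grip_force: 30.0
tcp [ 0.4547 -0.0448  0.1584] yaw 14.9 -> shift [ 36.9 -55.1  58.4] turn -11.9 j6 68 t 23.4
```

```bash
python3 -m inch '{"linear":[[6,-12,0],[14,-24,4],[22,-36,12],[29,-46,24],[34,-52,38],[36,-55,54],[37,-55,70],[37,-55,86],[37,-55,100],[37,-55,110],[37,-55,116],[37,-55,116]],"turn":[-3,-6,-9,-11,-12,-12,-12,-12,-12,-12,-12,-12]}'
python3 - <<'E'
from h import *
go(.4761,.018,.0205,26.8)
p,d,c=snap('wrist','w8');cv2.imwrite('pics/w8s.png',p[:300,100:460,::-1])
E
```

```text
time_s: 24.37
tool_pos: [0.4758, 0.0156, 0.0417]
eef_rot: [-0.001, 0.973, 0.23, -0.002]
wrist_force: [-0.5, -0.5, -3.4]
finger_gap: 0.0297
grip_force: 30.0
tcp [0.4758 0.0156 0.0417] yaw 26.6 -> shift [ 1.4 -2.  21.2] turn -0.2 j6 64 t 24.4
```

View pics/w8s.png

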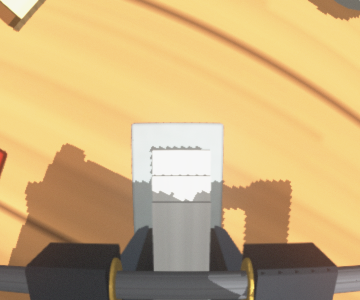

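The gauge is level and lined up over the plate, with its stepped end at crop pixel (181,160). I'll lower it slowly.

```bash
python3 -m inch '{"linear":[[0.5,-0.5,3],[1,-1,7],[1,-1.5,11],[1,-1.5,14],[1,-1.5,17],[1,-1.5,19],[1,-1.5,20],[1,-1.5,20]],"turn":[0,0,0,0,0,0,0,0]}'
python3 -m inch '{"linear":[[0,0,0.5],[0,0,1],[0,0,1.5],[0,0,1.5],[0,0,1.5]],"turn":[0,0,0,0,0]}'
```

```text
time_s: 25.08
tool_pos: [0.4777, 0.0167, 0.0232]
eef_rot: [-0.0, 0.973, 0.23, -0.0]
wrist_force: [-1.0, -0.9, -3.0]
finger_gap: 0.0295
grip_force: 30.0
time_s: 25.5
tool_pos: [0.4778, 0.0167, 0.022]
eef_rot: [0.0, 0.973, 0.23, 0.0]
wrist_force: [0.7, 0.4, -3.2]
finger_gap: 0.0302
grip_force: 30.0
```

```bash
python3 -m inch '{"linear":[[0,0,0.5],[0,0,1],[0,0,1.5],[0,0,1.5],[0,0,1.5]],"turn":[0,0,0,0,0]}'; python3 -m inch '{"linear":[[0,0,0.3],[0,0,0.3],[0,0,0.3]],"turn":[0,0,0]}'
```

```text
time_s: 25.92
tool_pos: [0.4779, 0.0167, 0.0205]
eef_rot: [0.0, 0.973, 0.23, 0.0]
wrist_force: [0.0, 0.4, -2.7]
finger_gap: 0.0297
grip_force: 30.0
time_s: 26.17
tool_pos: [0.4778, 0.0167, 0.0204]
eef_rot: [0.0, 0.973, 0.23, 0.0]
wrist_force: [-1.0, 0.7, 1.7]
finger_gap: 0.0301
grip_force: 30.0
```

```bash
python3 -m inch '{"linear":[[0,0,0],[0,0,0],[0,0,0],[0,0,0],[0,0,0],[0,0,-4],[0,0,-16],[0,0,-40],[0,0,-70],[0,0,-105],[0,0,-140],[0,0,-165]],"turn":[0,0,0,0,0,0,0,0,0,0,0,0]}' 1
python3 - <<'E'
from h import *
go(.5,.17,.21,10)
E
```

```text
time_s: 27.17
tool_pos: [0.4786, 0.0168, 0.1885]
eef_rot: [0.0, 0.973, 0.23, 0.002]
wrist_force: [1.1, -0.2, -0.2]
finger_gap: 0.0913
grip_force: 0.0
tcp [0.4786 0.0168 0.1885] yaw 26.6 -> shift [  87.9 -127.4  -21.4] turn 16.6 j6 64 t 27.2
```

```bash
python3 -m inch '{"linear":[[5,-8,-3],[16,-24,-8],[30,-44,-12],[44,-64,-16],[58,-84,-20],[70,-104,-21],[80,-118,-21],[86,-125,-21],[88,-127,-21],[88,-127,-21]],"turn":[0,1,3,6,9,12,15,17,17,17]}'
python3 - <<'E'
from h import *
p,d,c=snap('wrist','w9')
E
```

```text
time_s: 28.0
tool_pos: [0.4992, 0.1703, 0.2053]
eef_rot: [0.0, 0.996, 0.085, -0.001]
wrist_force: [-0.4, -0.7, -0.7]
finger_gap: 0.0909
grip_force: 0.0
```

View pics/w9.png

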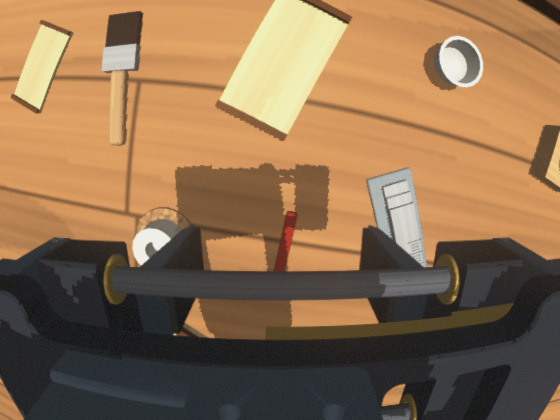

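Board candidates in the top view are (246,134), (202,288) and (135,143). They are at (285,65), off-frame and (42,66) here. The gauge lies on its plate at (400,215) and the bowl is at (458,62). I'll measure all three and confirm the choice in one crop.

Run:
```python
from h import *
def rr(m,W,nm):
    m=cv2.morphologyEx(m.astype(np.uint8),cv2.MORPH_OPEN,np.ones((3,3)))
    n,l,st,ce=cv2.connectedComponentsWithStats(m);m=l==1+st[1:,4].argmax()
    q=W[m];print(nm,cv2.minAreaRect((q[:,:2]*1000).astype(np.float32)),np.percentile(q[:,2],[5,50,95]),m.sum())
p,d,c=load('w9');W=wworld(d,c)
b=np.zeros(d.shape,bool);b[0:150,205:370]=1;rr(b&(W[...,2]>.005)&(W[...,2]<.03),W,'A')
b=np.zeros(d.shape,bool);b[10:120,5:85]=1;rr(b&(W[...,2]>.003)&(W[...,2]<.03),W,'C')
b=np.zeros(d.shape,bool);b[160:275,360:440]=1;rr(b&(W[...,2]>.0085)&(W[...,2]<.025),W,'gauge')
# top view colour masks on plane z=.008
p,d,c=load('top0');g=p.astype(int)
for nm,bx in(('A',(215,95,280,170)),('B',(160,240,245,335)),('C',(110,115,160,170))):
    m=np.zeros(d.shape,bool);u0,v0,u1,v1=bx;m[v0:v1,u0:u1]=1
    hs=cv2.cvtColor(p,cv2.COLOR_RGB2HSV)
    m&=(hs[...,0]>18)&(hs[...,0]<40)&(hs[...,2]>130)
    vv,uu=np.nonzero(m);r=np.c_[(uu-c['cx'])/c['fx'],(vv-c['cy'])/c['fy'],np.ones(len(uu))]@c['R'];o=-c['R'].T@c['t']
    X=o+r*((.008-o[2])/r[:,2])[:,None];print('top',nm,cv2.minAreaRect((X[:,:2]*1000).astype(np.float32)),len(uu))
q=load('w9')[0];cv2.imwrite('pics/bA.png',cv2.resize(q[0:160,190:390,::-1],None,fx=3,fy=3))
go(.5,.17,.25,-20)
```

```text
A ((643.5933837890625, 191.4839324951172), (84.73950958251953, 160.95858764648438), 72.00704956054688) [0.00665114 0.00802941 0.01571634] 10376
C ((618.5575561523438, 518.93310546875), (65.21002960205078, 117.84687805175781), 71.4127426147461) [0.00410179 0.00560931 0.01137352] 2670
gauge ((483.7498779296875, 18.958650588989258), (106.44209289550781, 31.57123374938965), 26.631088256835938) [0.01147241 0.01950038 0.02113024] 1851
top A ((643.5790405273438, 192.71005249023438), (87.56499481201172, 144.6374969482422), 72.01365661621094) 1434
top B ((197.20361328125, 314.003173828125), (112.7215805053711, 189.36111450195312), 63.36445617675781) 2680
top C ((617.4329223632812, 518.468994140625), (64.91293334960938, 106.67642211914062), 70.33097076416016) 784
tcp [0.4991 0.1697 0.2054] yaw 9.7 -> shift [  0.9  -0.2 -44.6] turn 29.7 j6 98 t 28.1
```

View pics/bA.png

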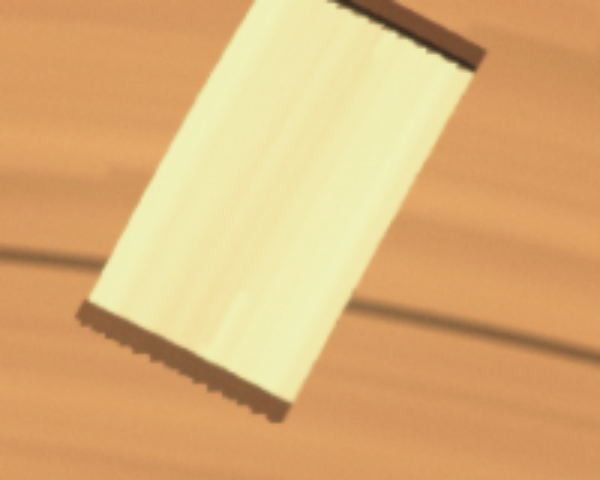

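The crop confirms board A: 161 x 85 mm with a dark batten at each end, against about 205 x 113 for B and 118 x 65 for C. Its centre is (0.6436,0.1915) and its length runs at -18°. Back to the block.

Run:
```python
from h import *
go(.36,-.286,.2,-27)
```

```text
tcp [0.4991 0.1697 0.2054] yaw 9.7 -> shift [-213.8  425.7    6. ] turn 36.7 j6 98 t 28.1
```

```bash
python3 -m inch '{"linear":[[-5,10,0],[-14,28,0],[-26,52,0],[-38,76,0],[-50,100,0],[-62,124,0],[-74,148,0],[-86,172,0],[-98,195,0],[-106,211,0],[-111,221,0],[-112,223,0]],"turn":[0,0,0,0,0,0,0,0,0,0,0,0]}'
python3 -m inch '{"linear":[[-4,8,0],[-13,25,0],[-24,48,0],[-36,72,0],[-48,96,0],[-60,120,0],[-72,144,0],[-84,166,0],[-94,186,0],[-100,199,0],[-102,203,0],[-102,203,0]],"turn":[0,2,5,9,14,19,24,29,33,36,37,37]}'
python3 - <<'E'
from h import *
p,d,c=snap('wrist','w10');W=wworld(d,c)
b=np.zeros(d.shape,bool);b[95:240,225:340]=1
m=b&(W[...,2]>.022)&(W[...,2]<.036);n,l,st,ce=cv2.connectedComponentsWithStats(m.astype(np.uint8));m=l==1+st[1:,4].argmax()
q=W[m];r=cv2.minAreaRect((q[:,:2]*1000).astype(np.float32));print(r,np.median(q[:,2]),m.sum())
go(r[0][0]/1e3,r[0][1]/1e3,.022,-27)
E
```

```text
time_s: 29.05
tool_pos: [0.4247, -0.0713, 0.2062]
eef_rot: [0.0, 0.997, 0.082, -0.0]
wrist_force: [0.1, -0.1, -0.2]
finger_gap: 0.0908
grip_force: 0.0
time_s: 30.05
tool_pos: [0.3593, -0.2866, 0.206]
eef_rot: [-0.0, 0.971, -0.237, -0.0]
wrist_force: [-0.6, 0.1, 0.1]
finger_gap: 0.0913
grip_force: 0.0
((388.15313720703125, -301.4990234375), (60.115966796875, 108.84750366210938), 62.10459518432617) 0.029803590339852446 5822
tcp [ 0.3595 -0.2858  0.206 ] yaw -27.4 -> shift [ 32.8   0.9 184. ] turn -0.4 j6 77 t 30.1
```

```bash
python3 -m inch '{"linear":[[12,0,10],[26,1,34],[33,1,64],[33,1,94],[33,1,122],[33,1,144],[33,1,160],[33,1,172],[33,1,179],[33,1,183],[33,1,183]],"turn":[0,0,0,0,0,0,0,0,0,0,0]}'
python3 -m inch '{"linear":[[0,0,0],[0,0,0],[0,0,0],[0,0,0],[0,0,0],[0,0,0],[0,0,0],[0,0,0]],"turn":[0,0,0,0,0,0,0,0]}' 0
python3 -m inch '{"linear":[[0,0,-2],[0,0,-6],[0,0,-14],[0,0,-26],[0,0,-42],[0,0,-60],[0,0,-80],[0,0,-100],[0,0,-116],[0,0,-126],[0,0,-130],[0,0,-130]],"turn":[0,0,0,0,0,0,0,0,0,0,0,0]}'
python3 - <<'E'
from h import *
go(.6436,.1915,.15,-18)
E
```

```text
time_s: 31.02
tool_pos: [0.3886, -0.3014, 0.0228]
eef_rot: [-0.0, 0.972, -0.236, -0.0]
wrist_force: [-0.2, 0.2, -0.4]
finger_gap: 0.0913
grip_force: 0.0
time_s: 31.68
tool_pos: [0.3887, -0.3023, 0.0236]
eef_rot: [0.0, 0.972, -0.237, 0.0]
wrist_force: [-0.7, -0.1, 4.6]
finger_gap: 0.0602
grip_force: 30.0
time_s: 32.68
tool_pos: [0.3888, -0.3023, 0.1539]
eef_rot: [0.0, 0.972, -0.237, 0.001]
wrist_force: [0.8, -0.1, -0.9]
finger_gap: 0.0603
grip_force: 30.0
tcp [ 0.3888 -0.3023  0.1539] yaw -27.4 -> shift [  -0.9 -555.7    3.7] turn -9.4 j6 78 t 32.7
```

```bash
python3 -m inch '{"linear":[[0,-8,0],[0,-24,0],[0,-48,0],[0,-76,0],[0,-104,0],[0,-132,0],[0,-160,0],[0,-188,0],[0,-216,0],[0,-242,0],[0,-264,0],[0,-278,0]],"turn":[0,0,0,0,0,0,0,0,0,0,0,0]}'
python3 -m inch '{"linear":[[0,-14,0],[0,-38,0],[0,-66,0],[0,-94,0],[0,-122,0],[0,-150,0],[0,-178,0],[0,-206,0],[0,-234,0],[-1,-258,0],[-1,-272,0],[-1,-277,0]],"turn":[0,0,-1,-2,-4,-6,-7,-8,-9,-9.4,-9.4,-9.4]}'
python3 - <<'E'
from h import *
p,d,c=snap('wrist','w11');go(.6436,.1915,.031,-18)
E
```

```text
time_s: 33.68
tool_pos: [0.5165, -0.0526, 0.1516]
eef_rot: [-0.0, 0.972, -0.236, -0.001]
wrist_force: [-0.5, -0.4, -1.8]
finger_gap: 0.06
grip_force: 30.0
time_s: 34.68
tool_pos: [0.6428, 0.1938, 0.1508]
eef_rot: [0.0, 0.988, -0.155, -0.001]
wrist_force: [0.3, -0.3, -1.4]
finger_gap: 0.0598
grip_force: 30.0
tcp [0.6427 0.1933 0.151 ] yaw -17.9 -> shift [  1.7   1.4 120. ] turn 0.1 j6 124 t 34.7
```

```bash
python3 -m inch '{"linear":[[1,1,8],[1.5,1.5,24],[1.5,1.5,44],[1.5,1.5,64],[1.5,1.5,82],[1.5,1.5,96],[1.5,1.5,106],[1.5,1.5,112],[1.5,1.5,115],[1.5,1.5,117],[1.5,1.5,117]],"turn":[0,0,0,0,0,0,0,0,0,0,0]}'
python3 -m inch '{"linear":[[0,0,0.5],[0,0,1],[0,0,1.5],[0,0,2],[0,0,2],[0,0,2]],"turn":[0,0,0,0,0,0]}'
python3 - <<'E'
from h import *
go(.6436,.1915,.0316,-18)
E
```

```text
time_s: 35.65
tool_pos: [0.6442, 0.189, 0.0364]
eef_rot: [-0.0, 0.988, -0.156, 0.0]
wrist_force: [0.4, 0.1, -0.8]
finger_gap: 0.0598
grip_force: 30.0
time_s: 36.15
tool_pos: [0.644, 0.1892, 0.0342]
eef_rot: [0.0, 0.988, -0.156, 0.0]
wrist_force: [-0.2, -0.4, -0.7]
finger_gap: 0.06
grip_force: 30.0
tcp [0.644  0.1892 0.0342] yaw -18.0 -> shift [-1.  -2.   2.6] turn 0.0 j6 123 t 36.1
```

```bash
python3 -m inch '{"linear":[[0,-0.5,0.5],[-0.5,-1,1],[-0.5,-1.5,1.5],[-0.5,-1.5,2],[-0.5,-1.5,2.5],[-0.5,-1.5,2.5]],"turn":[0,0,0,0,0,0]}'
python3 -m inch '{"linear":[[0,0,0.3],[0,0,0.6],[0,0,0.6],[0,0,0.6]],"turn":[0,0,0,0]}'
```

```text
time_s: 36.65
tool_pos: [0.644, 0.1908, 0.0317]
eef_rot: [0.0, 0.988, -0.156, 0.0]
wrist_force: [-0.0, -0.2, -1.0]
finger_gap: 0.0596
grip_force: 30.0
time_s: 36.98
tool_pos: [0.644, 0.1908, 0.0316]
eef_rot: [-0.0, 0.988, -0.156, 0.0]
wrist_force: [-2.9, -0.4, 5.1]
finger_gap: 0.0594
grip_force: 30.0
```

Contact. I'll release and rise, then back off for a final check.

```bash
python3 -m inch '{"linear":[[0,0,0],[0,0,0],[0,0,0],[0,0,0],[0,0,0],[0,0,-4],[0,0,-16],[0,0,-40],[0,0,-70],[0,0,-105],[0,0,-140],[0,0,-165]],"turn":[0,0,0,0,0,0,0,0,0,0,0,0]}' 1
python3 -m inch '{"linear":[[-10,2,0],[-30,8,-5],[-55,15,-10],[-80,25,-15],[-105,35,-20],[-130,45,-25],[-150,52,-25],[-165,58,-25],[-170,60,-25],[-170,60,-25],[-170,60,-25]],"turn":[0,0,0,0,0,0,0,0,0,0,0]}'
python3 - <<'E'
from h import *
p,d,c=snap('wrist','w12');W=wworld(d,c);snap('top','top1');print(get_obs()['time_s'])
def rr(m,nm):
    n,l,st,ce=cv2.connectedComponentsWithStats(m.astype(np.uint8));k=1+st[1:,4].argmax();m=l==k
    q=W[m];print(nm,cv2.minAreaRect((q[:,:2]*1000).astype(np.float32)),np.median(q[:,2]),m.sum())
X,Y,Z=W[...,0],W[...,1],W[...,2]
rr((np.hypot(X-.64,Y-.19)<.09)&(Z>.03)&(Z<.046),'block')
rr((np.hypot(X-.482,Y-.019)<.09)&(Z>.0085)&(Z<.026),'gauge')
rr((np.hypot(X-.415,Y-.3)<.05)&(Z>.038)&(Z<.05),'cellar')
E
```

```text
time_s: 37.98
tool_pos: [0.6449, 0.1911, 0.201]
eef_rot: [-0.001, 0.988, -0.156, 0.003]
wrist_force: [1.7, 0.0, -0.0]
finger_gap: 0.0913
grip_force: 0.0
time_s: 38.9
tool_pos: [0.4646, 0.1864, 0.2218]
eef_rot: [-0.0, 0.988, -0.156, 0.001]
wrist_force: [0.9, -0.5, 0.1]
finger_gap: 0.091
grip_force: 0.0
39.0
block ((640.1229248046875, 191.60665893554688), (60.90338134765625, 105.97705078125), 72.0192642211914) 0.03786177638768708 4972
gauge ((481.554931640625, 17.711254119873047), (111.46029663085938, 32.394813537597656), 27.151220321655273) 0.019543785591402518 2350
cellar ((419.9234924316406, 283.13214111328125), (21.527963638305664, 38.29426193237305), 82.17452239990234) 0.043642448912447895 430
```

View pics/w12.png

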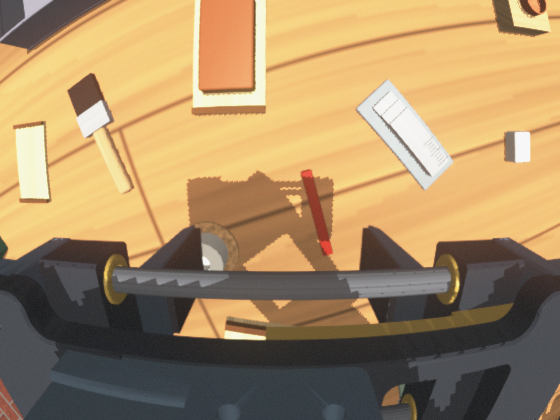

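View pics/top1.png

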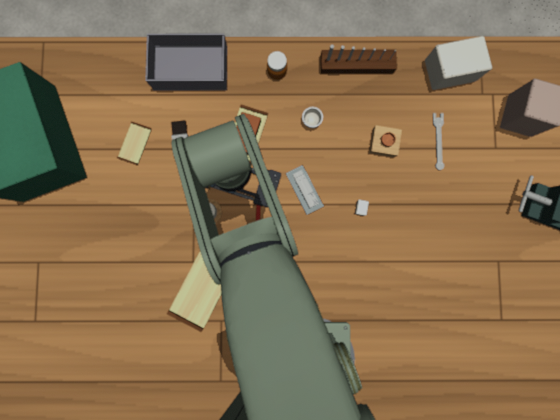

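The block lies on its board at (228,45), the gauge on its plate at (405,135), and the funnel is in its stand at (388,141) in the top view. The bowl has not moved from (312,118), and nothing is touching the robot.

```bash
python3 -c "
from workcell import *
print(sign_off())"
```

```text
the job is handed in; nothing more can be done
None
```

The stack is apart and all four things are set on their places with everything let go; I left the bowl alone, and the job was handed in at about 39 s, though `sign_off()` returned no verdict.

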